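Make up two furniture hardware kits

TASK

Make up the hardware kits for two nightstands from the loose parts on the blanket. The red tray gets the white leg, the orange-wheeled caster and the aluminium bar pull; the blue tray gets the wooden leg and the brass knob. Stand legs and caster upright on their plates, each alone in a square pocket (either one), set the pull or knob standing on its feet in its tray's long pocket, and leave the black leg and black knob where they are.

Things in the scene. Friction and masses are not known exactly. Their poses are not given: they have to be found in the camera images.
- red_tray: Red fixed parts tray, 138 x 152 mm (x by y); origin at centre of underside, z up; at left or right. Floor 4 mm thick, walls 4 mm thick, tops 19 mm above the table. Dividers make one long pocket on the -x side, 56 (x) by 144 (y) mm, centred at x -37, y 0 mm, and two square pockets, 70 x 70 mm, centred at x +30, y +37 and x +30, y -37 mm.
- blue_tray: Blue fixed parts tray, 138 x 152 mm (x by y); origin at centre of underside, z up; at left or right. Floor 4 mm thick, walls 4 mm thick, tops 19 mm above the table. Dividers make one long pocket on the -x side, 56 (x) by 144 (y) mm, centred at x -37, y 0 mm, and two square pockets, 70 x 70 mm, centred at x +30, y +37 and x +30, y -37 mm.
- white_leg_mid (a point): White-painted furniture leg standing on its steel screw plate: plate 50 x 50 x 5 mm (sides along the point's x, y), on it a round leg tapering from 38 mm diameter to 26 mm at the top; 70 mm high over all. Site on its axis half-way up, 35 mm above the underside, where it is 33 mm thick; z up. Loose, 0.12 kg. Goes to the red tray.
- wood_leg_mid (a point): Light brown wooden furniture leg standing on its steel screw plate: plate 50 x 50 x 5 mm (sides along the point's x, y), on it a round leg tapering from 38 mm diameter to 26 mm at the top; 70 mm high over all. Site on its axis half-way up, 35 mm above the underside, where it is 33 mm thick; z up. Loose, 0.12 kg. Goes to the blue tray.
- caster_mid (a point): Caster upside down on its steel plate, 46 x 46 x 4 mm (sides along the point's x, y). Flat steel fork cheeks up to 52 mm high, 28 mm over their outsides (along y), 24 mm wide (x); between them an orange wheel, 44 mm diameter, axle along y, top at 66 mm. Site on the vertical axis 35 mm above the underside; z up; grasp across the cheeks. Loose, 0.12 kg. For the red tray.
- pull_bar (a point): Aluminium bar pull (drawer handle) standing on its feet: bar 100 mm long (along the point's y), 12 mm wide (x), 12 mm thick, top at 40 mm, on two 10 mm posts 80 mm apart with round feet of 20 mm diameter. Site at the middle of the bar, 34 mm above the underside of the feet; z up; grasp across the bar. Loose, 0.09 kg. For the red tray.
- brass_knob_head (a point): Brass drawer knob standing on its foot: foot 30 mm diameter, thin neck, round head 34 mm diameter from 26 to 36 mm above the underside; 40 mm high over all. Site on its axis in the middle of the head, 31 mm above the underside; z up. Loose, 0.06 kg. Goes to the blue tray.
- black_leg_mid (a point): Black furniture leg standing on its steel screw plate: plate 50 x 50 x 5 mm (sides along the point's x, y), on it a round leg tapering from 38 mm diameter to 26 mm at the top; 70 mm high over all. Site on its axis half-way up, 35 mm above the underside, where it is 33 mm thick; z up. Loose, 0.12 kg. A spare: stays where it is.
- black_knob_head (a point): Black drawer knob standing on its foot: foot 30 mm diameter, thin neck, round head 34 mm diameter from 26 to 36 mm above the underside; 40 mm high over all. Site on its axis in the middle of the head, 31 mm above the underside; z up. Loose, 0.06 kg. A spare: stays where it is.
Things that resemble listed ones, but are neither listed nor needed, are in the scene too. There is more than one size of the red_tray; the job needs the larger.

How it is judged:
By the outcome, as a careful person would: the job done as asked, in the order asked, and still so for the second after the job is handed in, with the robot touching nothing.
It also fails if it takes over 144 s, if anything falls off the work surface, if the arm or the gripper's body presses on something with over 40 N, if the wrist force passes 120 N, or if a joint passes its speed limit or range.

ROBOT

A 6-joint arm with a two-finger parallel gripper is mounted at the origin on the work surface. World frame = base frame: x ahead of the robot, y to its left, z up, the work surface at z = 0. Lengths are in m, angles in rad, forces in N, time in s.
With the tool pointing down it reaches from about 0.275 to 0.775 m from the base axis. Payload 14.6 kg.
Tool frame: the origin (TCP) lies at the very end of the fingers, on their centre line; the grasp point (between the pads) lies 19 mm behind it; z points along the fingers, y is the line along which they close (so a half turn about z gives the same grasp; the last joint's range is limited). The gripper opens to 85 mm and grips with 20 to 120 N. Pads are 22 mm wide; open, the fingers measure 114 mm over their backs; the gripper's body (76 mm by 85 mm) begins 54 mm behind the grasp point. The pads swing forward as they close: fully open they stand 13 mm farther back than shut.
Start: joints at [1.159, 0.263, -0.048, 1.259, 0, 1.415], TCP at [0.133, 0.508, 0.231] pointing down, gripper open.
Joint ranges: [-2.65, 2.65], [-0.89, 1.7], [-1.18, 1.37], [-2.13, 2.11], [-1.35, 1.29], [-3.14, 3.14]. Speed limits (rad/s): [1.89, 1.89, 2.57, 2.79, 3.14, 3.14].

INTERFACE

Orientations are given as a 3x3 rotation matrix whose columns are the frame's x, y, z axes.
In Python, from bench import ctrl gives the robot as it stands.
- The arm moves only by the shell command python3 -m creep 'ROWS' [FORCE]. ROWS is JSON, one flat list of numbers, 7 for each row, row after row: the shift along the tool's x, y, z in mm, then the turn, a rotation vector about the tool's x, y, z in rad, then the opening in per cent of the stroke, from 0 (shut) to 100 (fully open). In form: [x, y, z, ax, ay, az, fingers, x, y, z, ax, ay, az, fingers, ...]. A call has 1 to 10 rows; each row shifts and turns the commanded pose from where the row before left it, along the tool's axes as they then stand; what a row does not reach is not made up. A row lasts 1/8 s, in which the tool goes at most 62.5 mm and 10.7 degrees, less where a joint would pass 70% of its speed; a pose out of reach is approached as far as the arm can. A call with a gripper value outside its range is refused whole. The fingers move at their own pace and stop on an object; FORCE is the grip in N (left out, the last holds). Time passes only in rows, so rows that do not move let the fingers close. It gives the time, the measured TCP pose, the force, the opening and the grip force at its end, in the units of the state.
- ctrl.observe(): the state, without advancing time (a new reading comes with each control period).
- ctrl.snapshot(name): name is "scene" or "top"; returns (picture, depth): 400x640x3 uint8, red, green, blue; 400x640 float32, m along the optical axis (not along the pixel's ray), 0 where there is no reading.
- ctrl.calibration(name): a dict with "vertical_fov" (degrees; the focal length in pixels is half the picture's height over the tangent of half this angle, whatever the lens; pixels are square), "cx", "cy" (the principal point, pixels), "rvec" (rotation vector, rad) and "tvec" (3), from world to camera coordinates, as OpenCV has them. Camera axes: x right, y down, z forward; pixel columns grow to the right and rows downward; lengths in m; the calibration is good to about 2 mm. A picture is of the moment at which its call begins. calibration takes no time and is no camera call.
- ctrl.job_done(): hands the job in; it is judged then, once.
The state is a dict: "time": time; "q": joint angles; "joint_velocities": joint speeds; "joint_torque": joint torques, N m; "position": TCP position; "eef_rot": TCP orientation; "force": force on the tool from outside, world axes, zero at the start; "wrist_torque": the same for the moment, N m; "width": finger opening in m; "grasp_force": force on a finger pad.
Only numpy, scipy, OpenCV 4.12 (cv2) and the standard library are available. Lean on these libraries where they do the work, as an engineer would, in place of code of your own. Each camera call takes 0.05 s, during which the arm holds its last target. There are 200 camera calls.

## Working session

There is one attempt and no reset: what is moved stays moved. The work goes in short steps, Python scripts to look and compute and a shell command to move; the robot and the scene stay as the last step left them, time stands still between calls to the robot, and variables do not carry over. Pictures are saved under pics/ and viewed, at most 14 in all, crops included, and the job is handed in when it is done.

```bash
ls; mkdir -p pics; cat > h.py <<'E'
import numpy as np, cv2
from bench import ctrl
def cal(n):
    c=ctrl.calibration(n); f=200/np.tan(np.radians(c["vertical_fov"])/2)
    return f,c["cx"],c["cy"],cv2.Rodrigues(np.array(c["rvec"],float))[0],np.array(c["tvec"],float).ravel(),c
def snap(n,tag):
    p,d=ctrl.snapshot(n); cv2.imwrite(f"pics/{tag}.png",p[:,:,::-1]); np.savez(f"{tag}.npz",p=p,d=d); return p,d
def cloud(n,d):
    f,cx,cy,R,t,_=cal(n); v,u=np.mgrid[:400,:640]
    P=np.stack([(u-cx)/f*d,(v-cy)/f*d,d],-1); return (P-t)@R   # world points
def ray(n,u,v,z):
    f,cx,cy,R,t,_=cal(n); r=np.array([(u-cx)/f,(v-cy)/f,1])@R; o=-t@R; return o+r*(z-o[2])/r[2]
E
python3 - <<'E'
from h import *
for n in("top","scene"):
    snap(n,n+"0"); f,cx,cy,R,t,c=cal(n); print(n,c,-t@R)
s=ctrl.observe(); print(s["time"],s["position"],s["eef_rot"],s["width"])
E
```

```text
pics
top {'vertical_fov': 48.22435620116842, 'cx': 320.3988812523717, 'cy': 205.70509299086774, 'rvec': array([ 2.1476087 , -2.19522892,  0.09567891]), 'tvec': array([0.01918058, 0.49030995, 0.98208864])} [0.39736839 0.00461207 1.02339969]
scene {'vertical_fov': 51.990174588691694, 'cx': 319.83980766979124, 'cy': 200.86552815297838, 'rvec': array([ 1.1985015 ,  2.12763705, -1.14247081]), 'tvec': array([ 0.26803902, -0.18036743,  1.23417697])} [1.09059837 0.37182319 0.54764299]
0.1 [0.13324749 0.50756951 0.23087986] [[-9.67208807e-01  2.53982265e-01 -3.63262297e-04]
 [ 2.53982488e-01  9.67208444e-01 -8.49593443e-04]
 [ 1.35568694e-04 -9.13996523e-04 -9.99999573e-01]] 0.08583397803568556
```

View pics/top0.png

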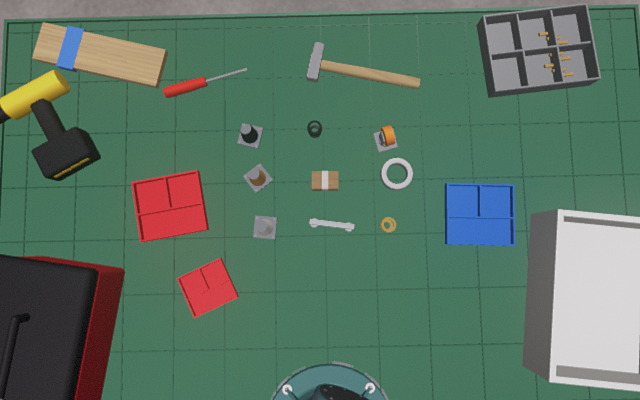

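View pics/scene0.png

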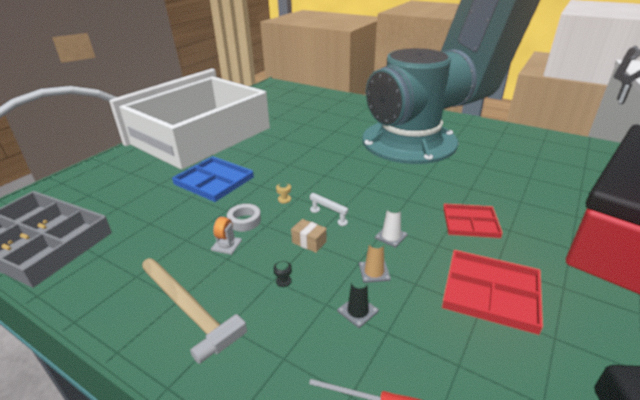

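Top view: the large red tray is at (170,206) and the small red decoy at (208,287). The blue tray is at (480,214). The legs are white (265,227), wood (258,178) and black (250,135). The pull is at (331,225), the brass knob (388,225), the black knob (314,128) and the caster (387,137). A ring at (397,173) and a block at (325,180) are distractors. Next I'll measure.

```bash
cat > seg.py <<'E'
from h import *
import sys
tag=sys.argv[1]
for n in("top","scene"):
    z=np.load(f"{n}{tag}.npz"); p,d=z["p"],z["d"]; W=cloud(n,d); ok=d>0
    t=ok&(abs(W[...,2])<.02)&(W[...,0]>.2)&(W[...,0]<.7)&(abs(W[...,1])<.45)
    b=W[t]; A=np.c_[b[:,:2],np.ones(len(b))]; print(n,"table fit",np.linalg.lstsq(A,b[:,2],rcond=None)[0],b[:,2].std())
    m=ok&(W[...,2]>.008)&(W[...,2]<.12)&(W[...,0]>.15)&(W[...,0]<.75)&(abs(W[...,1])<.48)
    k,l,s,c=cv2.connectedComponentsWithStats(m.astype(np.uint8))
    for i in range(1,k):
        if s[i,4]<40: continue
        q=W[l==i]; zt=np.percentile(q[:,2],97); top=q[q[:,2]>zt-.008]
        print(n,c[i].round(),s[i,4],"mean",q[:,:2].mean(0).round(3),"ztop %.3f"%zt,"top",top[:,:2].mean(0).round(4),p[l==i].mean(0).round())
E
python3 seg.py 0
python3 - <<'E'
import cv2
a=cv2.imread("pics/top0.png")[110:250,225:425]; cv2.imwrite("pics/c0.png",cv2.resize(a,None,fx=4,fy=4,interpolation=2))
E
```

```text
top table fit [0.00097182 0.00014799 0.00107865] 0.003193230379932505
top [510.  90.] 299 mean [ 0.744 -0.428] ztop 0.048 top [ 0.7447 -0.4277] [83. 86. 86.]
top [314. 128.] 119 mean [0.665 0.018] ztop 0.042 top [0.6661 0.0185] [46. 58. 51.]
top [387. 136.] 279 mean [ 0.64  -0.141] ztop 0.068 top [ 0.6424 -0.1441] [160. 114.  71.]
top [250. 136.] 173 mean [0.651 0.163] ztop 0.068 top [0.6529 0.1647] [41. 50. 45.]
top [396. 173.] 504 mean [ 0.561 -0.165] ztop 0.028 top [ 0.5608 -0.1648] [175. 174. 175.]
top [259. 179.] 141 mean [0.553 0.144] ztop 0.069 top [0.5542 0.145 ] [108.  86.  62.]
top [168. 204.] 986 mean [0.504 0.354] ztop 0.023 top [0.5024 0.353 ] [177.  51.  54.]
top [325. 180.] 514 mean [ 0.547 -0.003] ztop 0.040 top [ 0.5478 -0.0032] [163. 142. 117.]
top [481. 211.] 974 mean [ 0.471 -0.354] ztop 0.023 top [ 0.4699 -0.3525] [ 52.  95. 168.]
top [541. 287.] 4065 mean [ 0.305 -0.452] ztop 0.119 top [ 0.3    -0.4533] [101. 100.  99.]
top [267. 227.] 121 mean [0.445 0.127] ztop 0.066 top [0.444  0.1281] [132. 129. 127.]
top [388. 224.] 112 mean [ 0.444 -0.139] ztop 0.041 top [
[... 941 characters left out ...]
17.] 264 mean [ 0.746 -0.423] ztop 0.045 top [ 0.7459 -0.423 ] [109. 114. 117.]
scene [391. 225.] 419 mean [0.458 0.14 ] ztop 0.068 top [0.4565 0.139 ] [200. 200. 199.]
scene [583. 240.] 1034 mean [0.362 0.466] ztop 0.118 top [0.3625 0.4657] [158.  54.  56.]
scene [308. 233.] 721 mean [0.556 0.002] ztop 0.037 top [ 0.5513 -0.0006] [176. 158. 136.]
scene [374. 261.] 495 mean [0.572 0.156] ztop 0.069 top [0.5702 0.1552] [173. 141.  99.]
scene [496. 290.] 2156 mean [0.505 0.358] ztop 0.020 top [0.5052 0.358 ] [188.  64.  68.]
scene [282. 271.] 212 mean [0.674 0.023] ztop 0.040 top [0.6734 0.0219] [57. 71. 65.]
scene [358. 301.] 576 mean [0.671 0.174] ztop 0.068 top [0.6697 0.1729] [47. 57. 53.]
```

View pics/c0.png

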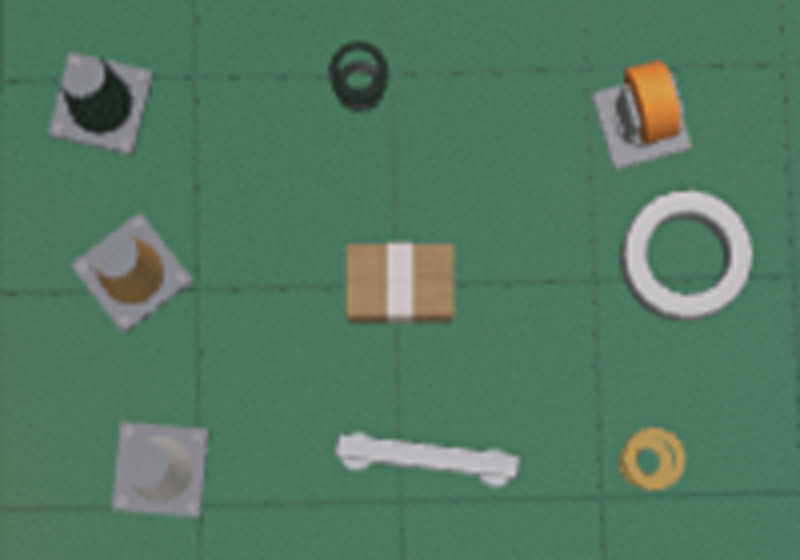

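The crop agrees with the listing. The wood leg's plate is centred near crop (132,272), the white leg's near (160,470) and the caster's near (642,121). The pull runs from (340,447) to (517,468), and the brass knob is at (653,459). Now I'll get exact positions by casting rays.

```bash
cat > m.py <<'E'
from h import *
z=np.load("top0.npz"); p,d=z["p"],z["d"]
def px(U,V): return (U+.5)/4-.5+225,(V+.5)/4-.5+110
def plate(name,C,zz):
    q=np.array([ray("top",*px(*c),zz)[:2] for c in C]); e=np.roll(q,-1,0)-q
    print(name,"ctr",q.mean(0).round(4),"sides",np.linalg.norm(e,axis=1).round(4),"angs",np.degrees(np.arctan2(e[:,1],e[:,0])).round(1))
plate("wood",[(140,214),(191,280),(126,330),(72,266)],.005)
plate("white",[(120,422),(208,430),(200,518),(112,510)],.005)
plate("caster",[(594,94),(617,168),(691,148),(668,74)],.004)
hsv=cv2.cvtColor(p,cv2.COLOR_RGB2HSV).astype(int); H,S,V=hsv[...,0],hsv[...,1],hsv[...,2]
g=(S<60)&(V>60)
def comp(m,u,v,r):
    k=np.zeros_like(m); k[v-r:v+r,u-r:u+r]=1; m=(m&k).astype(np.uint8); n,l,s,c=cv2.connectedComponentsWithStats(m); i=1+np.argmax(s[1:,4]); return np.argwhere(l==i)[:,::-1].astype(np.float32)
for nm,u,v,r,m,zz in [("white",265,227,20,S<75,.005),("pull",331,225,30,(S<75)&(V>110),.04),("brass",388,225,12,(H<32)&(S>60),.036),("orange",388,135,14,(H<20)&(S>120),.06)]:
    q=comp(m,u,v,r); (c,wh,a)=cv2.minAreaRect(q); b=cv2.boxPoints((c,wh,a)); P=np.array([ray("top",*x,zz)[:2] for x in b]); e=np.roll(P,-1,0)-P
    print(nm,len(q),c,P.mean(0).round(4),np.linalg.norm(e,axis=1)[:2].round(4),np.degrees(np.arctan2(e[:2,1],e[:2,0])).round(1))
red=((H<10)|(H>170))&(S>120); blu=(H>100)&(H<130)&(S>100)
W=cloud("top",d)
for nm,u,v,m in [("red",170,206,red),("blue",480,214,blu)]:
    q=comp(m,u,v,45); b=cv2.boxPoints(cv2.minAreaRect(q)); 
    for zz in(.019,0):
        P=np.array([ray("top",*x,zz)[:2] for x in b]); e=np.roll(P,-1,0)-P
        print(nm,zz,P.mean(0).round(4),np.linalg.norm(e,axis=1)[:2].round(4),np.degrees(np.arctan2(e[:2,1],e[:2,0])).round(1))
    for n in("top","scene"):
        zf=np.load(n+"0.npz"); Wn=cloud(n,zf["d"]); r=Wn[(Wn[...,2]>.014)&(Wn[...,2]<.03)&(np.hypot(Wn[...,0]-P.mean(0)[0],Wn[...,1]-P.mean(0)[1])<.115)&(zf["d"]>0)][:,:2]
        print("  cloud",n,[np.round(x,4) for x in cv2.minAreaRect((r*1000).astype(np.float32))])
E
python3 m.py
```

```text
wood ctr [0.5602 0.1516] sides [0.0488 0.047  0.0488 0.0493] angs [-143.5  126.8   39.2  -53.3]
white ctr [0.4461 0.1367] sides [0.0506 0.0503 0.0504 0.0503] angs [-96.5 174.1  83.6  -5.7]
caster ctr [ 0.6425 -0.1453] sides [0.0455 0.0445 0.0456 0.0447] angs [-164.9  -76.    14.9  104.1]
white 534 (264.368896484375, 226.94264221191406) [0.4465 0.1373] [0.0528 0.0531] [ -5.6 -96.5]
pull 360 (331.0580139160156, 224.50680541992188) [ 0.4469 -0.0142] [0.0207 0.1022] [ -7.8 -98. ]
brass 167 (387.5, 224.5) [ 0.4444 -0.1389] [0.0332 0.0331] [-91.3 177.9]
orange 187 (388.17840576171875, 134.82972717285156) [ 0.6401 -0.1439] [0.024  0.0418] [ -73.9 -165.3]
red 0.019 [0.4993 0.3509] [0.1606 0.1404] [ -80.5 -169.3]
red 0 [0.5012 0.3575] [0.1637 0.143 ] [ -80.5 -169.3]
  cloud top [array([500.0463, 351.5616]), array([138.7012, 153.5172]), np.float64(9.4713)]
  cloud scene [array([499.7802, 351.1102]), array([141.7585, 152.4792]), np.float64(9.4651)]
blue 0.019 [ 0.4647 -0.35  ] [0.1581 0.1398] [-91.3 176.5]
blue 0 [ 0.466  -0.3567] [0.1611 0.1425] [-91.3 176.5]
  cloud top [array([ 464.1555, -372.7836]), array([197.442 , 138.3762]), np.float64(87.0182)]
  cloud scene [array([ 464.7575, -372.0798]), array([198.0327, 141.4375]), np.float64(87.0685)]
```

```bash
cat > go.py <<'E'
import sys,numpy as np
from bench import ctrl
from scipy.spatial.transform import Rotation as Ro
# go.py x y z phi [x y z phi ...]: turn first, then shift in turned tool axes (mm)
s=ctrl.observe(); R=np.array(s["eef_rot"]); p=np.array(s["position"])
print("t %.2f"%s["time"],p.round(4),"phi %.1f"%np.degrees(np.arctan2(R[1,1],R[0,1])),"w %.4f gf %.1f"%(s["width"],s["grasp_force"]),"F",np.round(s["force"],1))
a=list(map(float,sys.argv[1:]))
for i in range(0,len(a),4):
    f=np.radians(a[i+3]); y=np.array([np.cos(f),np.sin(f),0]); z=np.array([0,0,-1.]); T=np.c_[np.cross(y,z),y,z]
    d=1000*T.T@(np.array(a[i:i+3])-p); rv=Ro.from_matrix(R.T@T).as_rotvec()
    print("turn",rv.round(3),"then shift",d.round(1)); R=T; p=np.array(a[i:i+3])
E
python3 go.py .446 .137 .15 84 .446 .137 .025 84
```

```text
t 0.10 [0.1332 0.5076 0.2309] phi 75.3 w 0.0858 gf 0.0 F [-0.5 -0.5  0.5]
turn [-0.001 -0.    -0.152] then shift [-349.8 -335.8   80.9]
turn [0. 0. 0.] then shift [  0.   0. 125.]
```

```bash
python3 -m creep '[0,0,0,0,0,-0.152,100, -39,-37,9,0,0,0,100, -39,-37,9,0,0,0,100, -39,-37,9,0,0,0,100, -39,-37,9,0,0,0,100, -39,-37,9,0,0,0,100, -39,-37,9,0,0,0,100, -39,-37,9,0,0,0,100, -39,-37,9,0,0,0,100, -38,-40,9,0,0,0,100]' 60; python3 go.py .446 .137 .15 84 .446 .137 .025 84
```

```text
time: 1.35
position: [0.4472, 0.1354, 0.1499]
eef_rot: [[-0.995, 0.105, 0.0], [0.105, 0.995, 0.0], [-0.0, 0.0, -1.0]]
force: [0.2, 0.9, 0.1]
width: 0.0856
grasp_force: 0.0
t 1.35 [0.4472 0.1354 0.1499] phi 84.0 w 0.0856 gf 0.0 F [0.2 0.9 0.1]
turn [ 0.  0. -0.] then shift [ 1.4  1.4 -0.1]
turn [0. 0. 0.] then shift [  0.   0. 125.]
```

```bash
python3 -m creep '[1.4,1.4,25,0,0,0,100, 0,0,30,0,0,0,100, 0,0,30,0,0,0,100, 0,0,25,0,0,0,100, 0,0,15,0,0,0,100, 0,0,0,0,0,0,100]'; python3 - <<'E'
from h import *
p,d=snap("scene","s1"); cv2.imwrite("pics/s1c.png",cv2.resize(p[100:300,280:520,::-1],None,fx=3,fy=3))
E
```

```text
time: 2.1
position: [0.4442, 0.1384, 0.0245]
eef_rot: [[-0.995, 0.105, -0.002], [0.105, 0.995, -0.0], [0.002, -0.001, -1.0]]
force: [-0.6, -0.2, 1.0]
width: 0.0855
grasp_force: 0.0
```

View pics/s1c.png

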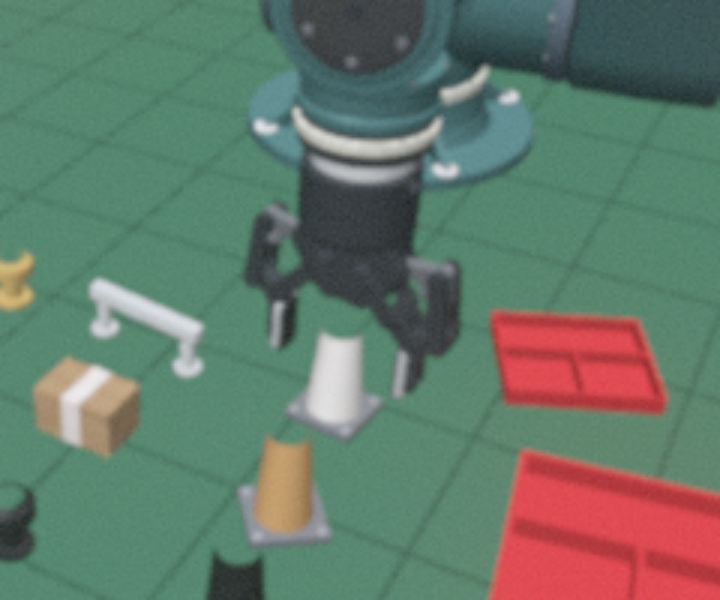

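The fingers straddle the white leg, which is at crop (342,380). Closing now.

```bash
python3 -m creep '[1,-1,0,0,0,0,60, 0,0,0,0,0,0,45, 0,0,0,0,0,0,30, 0,0,0,0,0,0,20, 0,0,0,0,0,0,10, 0,0,0,0,0,0,10, 0,0,0,0,0,0,10, 0,0,0,0,0,0,10]' 60; python3 go.py
```

```text
time: 3.15
position: [0.4442, 0.1376, 0.026]
eef_rot: [[-0.995, 0.105, 0.001], [0.105, 0.995, -0.0], [-0.001, 0.0, -1.0]]
force: [-4.0, -0.0, 15.1]
width: 0.0308
grasp_force: 58.6
t 3.15 [0.4442 0.1376 0.026 ] phi 84.0 w 0.0308 gf 58.6 F [-4.  -0.  15.1]
```

```bash
python3 -m creep '[0,0,-15,0,0,-0.135,10, 0,0,-35,0,0,-0.135,10, 0,0,-40,0,0,0,10, 0,0,-40,0,0,0,10, 0,0,0,0,0,0,10]' 60; python3 go.py .5235 .394 .15 99.5 .5235 .394 .033 99.5
```

```text
time: 3.78
position: [0.4453, 0.1379, 0.1577]
eef_rot: [[-0.986, -0.165, 0.005], [-0.165, 0.986, 0.001], [-0.005, -0.0, -1.0]]
force: [0.5, 0.1, -2.0]
width: 0.0301
grasp_force: 60.1
t 3.77 [0.4453 0.1379 0.1577] phi 99.5 w 0.0301 gf 60.1 F [ 0.5  0.1 -2. ]
turn [-0.     0.005 -0.001] then shift [-119.4  239.7    7.7]
turn [0. 0. 0.] then shift [  0.   0. 117.]
```

```bash
python3 -m creep '[-10,20,0,0,0,0,10, -20,40,1,0,0,0,10, -20,40,1,0,0,0,10, -20,40,1,0,0,0,10, -20,40,1,0,0,0,10, -20,40,1,0,0,0,10, -9,20,1,0,0,0,10, 0,0,0,0,0,0,10]' 60; python3 go.py .5235 .394 .15 99.5 .5235 .394 .033 99.5; python3 - <<'E'
from h import *
p,d=snap("scene","s2"); cv2.imwrite("pics/s2c.png",cv2.resize(p[130:340,400:640,::-1],None,fx=2.8,fy=2.8))
E
```

```text
time: 4.78
position: [0.5214, 0.3949, 0.1474]
eef_rot: [[-0.986, -0.166, -0.002], [-0.166, 0.986, -0.001], [0.002, -0.001, -1.0]]
force: [0.3, 0.1, -1.1]
width: 0.0306
grasp_force: 60.1
t 4.78 [0.5214 0.3949 0.1474] phi 99.6 w 0.0306 gf 60.1 F [ 0.3  0.1 -1.1]
turn [-0.001 -0.002  0.001] then shift [-1.9 -1.2 -2.6]
turn [0. 0. 0.] then shift [  0.   0. 117.]
```

View pics/s2c.png

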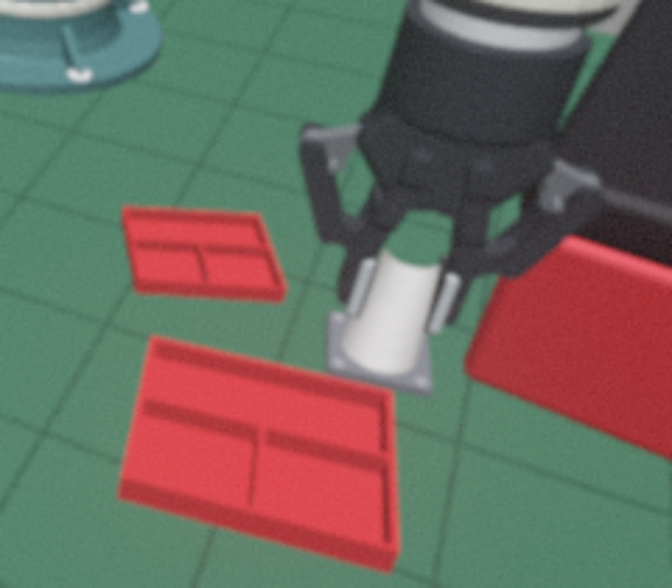

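The leg hangs upright at crop (390,310), above the tray's +y side. Lowering it.

```bash
python3 -m creep '[-1.5,-1,15,0,0,0,10, 0,0,25,0,0,0,10, 0,0,30,0,0,0,10, 0,0,25,0,0,0,10, 0,0,10,0,0,0,10, 0,0,4,0,0,0,10, 0,0,3,0,0,0,10, 0,0,0,0,0,0,10]' 60; python3 go.py .5235 .394 .03 99.5
```

```text
time: 5.82
position: [0.5237, 0.3933, 0.0377]
eef_rot: [[-0.986, -0.164, 0.001], [-0.164, 0.986, 0.0], [-0.001, 0.0, -1.0]]
force: [0.6, -0.6, -1.2]
width: 0.0302
grasp_force: 60.1
t 5.83 [0.5237 0.3933 0.0377] phi 99.5 w 0.0302 gf 60.1 F [ 0.6 -0.6 -1.2]
turn [ 0.     0.001 -0.001] then shift [0.1 0.7 7.7]
```

```bash
python3 -m creep '[0,0,3,0,0,0,10, 0,0,2,0,0,0,10, 0,0,1,0,0,0,10, 0,0,0,0,0,0,10]' 60
```

```text
time: 6.32
position: [0.5235, 0.3932, 0.0312]
eef_rot: [[-0.986, -0.165, -0.0], [-0.165, 0.986, -0.0], [0.0, -0.0, -1.0]]
force: [-0.2, 0.4, -1.1]
width: 0.0306
grasp_force: 60.1
```

```bash
python3 -m creep '[0,0,1,0,0,0,10, 0,0,1,0,0,0,10, 0,0,0,0,0,0,10]' 60
```

```text
time: 6.7
position: [0.5236, 0.3933, 0.0301]
eef_rot: [[-0.986, -0.165, 0.001], [-0.165, 0.986, 0.0], [-0.001, 0.0, -1.0]]
force: [-3.3, -1.8, 10.1]
width: 0.0304
grasp_force: 61.6
```

```bash
python3 -m creep '[0,0,0,0,0,0,40, 0,0,0,0,0,0,50, 0,0,0,0,0,0,50, 0,0,0,0,0,0,50, 0,0,-20,0,0,0,50, 0,0,-40,0,0,0,50, 0,0,-40,0,0,0,70, 0,0,-30,0,0,-0.096,100]' 60; python3 go.py .6425 -.1453 .16 105 .6425 -.1453 .024 105
```

```text
time: 7.7
position: [0.5237, 0.3933, 0.1611]
eef_rot: [[-0.966, -0.26, 0.001], [-0.26, 0.966, 0.001], [-0.001, 0.0, -1.0]]
force: [-1.1, -0.4, 0.3]
width: 0.0757
grasp_force: 0.0
t 7.70 [0.5237 0.3933 0.1611] phi 105.1 w 0.0757 gf 0.0 F [-1.1 -0.4  0.3]
turn [0.    0.001 0.001] then shift [  24.6 -551.     1.1]
turn [0. 0. 0.] then shift [  0.   0. 136.]
```

```bash
python3 -m creep '[1.5,-30,0,0,0,0,100, 2.5,-58,0,0,0,0,100, 2.5,-58,0,0,0,0,100, 2.5,-58,0,0,0,0,100, 2.5,-58,0,0,0,0,100, 2.5,-58,0,0,0,0,100, 2.5,-58,0,0,0,0,100, 2.5,-58,0,0,0,0,100, 2.5,-58,0,0,0,0,100, 2.5,-57,0,0,0,0,100]' 60;  python3 -m creep '[0,0,0,0,0,0,100]';python3 go.py .642 -.145 .1 105 .642 -.145 .024 105; python3 - <<'E'
from h import *
snap("scene","scene2");p,d=snap("top","top2"); cv2.imwrite("pics/t2c.png",cv2.resize(p[120:260,110:430,::-1],None,fx=2.5,fy=2.5))
E
```

```text
time: 8.95
position: [0.6427, -0.1473, 0.1593]
eef_rot: [[-0.966, -0.258, 0.0], [-0.258, 0.966, -0.0], [-0.0, -0.0, -1.0]]
force: [0.6, 0.2, 0.5]
width: 0.0855
grasp_force: 0.0
time: 9.07
position: [0.6429, -0.149, 0.1586]
eef_rot: [[-0.967, -0.254, -0.0], [-0.254, 0.967, -0.0], [0.0, -0.0, -1.0]]
force: [-0.4, -0.2, 0.3]
width: 0.0852
grasp_force: 0.0
t 9.07 [ 0.6429 -0.149   0.1586] phi 104.7 w 0.0852 gf 0.0 F [-0.4 -0.2  0.3]
turn [-0.    -0.    -0.005] then shift [-0.1  4.1 58.6]
turn [0. 0. 0.] then shift [ 0.  0. 76.]
```

View pics/t2c.png

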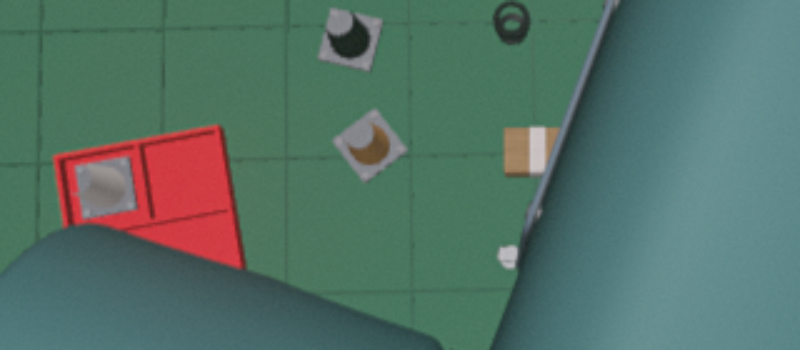

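The white leg sits square in the +y pocket at crop (105,187). Now the caster.

```bash
python3 -m creep '[0,4,25,0,0,-0.005,100, 0,0,30,0,0,0,100, 0,0,35,0,0,0,100, 0,0,25,0,0,0,100, 0,0,15,0,0,0,100, 0,0,10,0,0,0,100, 0,0,0,0,0,0,100]'; python3 go.py .642 -.145 .019 105;  python3 - <<'E'
from h import *
p,d=snap("scene","s3"); cv2.imwrite("pics/s3c.png",cv2.resize(p[120:300,140:340,::-1],None,fx=3,fy=3))
E
```

```text
time: 10.05
position: [0.6415, -0.1411, 0.0193]
eef_rot: [[-0.965, -0.263, -0.0], [-0.263, 0.965, 0.0], [0.0, 0.0, -1.0]]
force: [-1.0, -0.0, -1.0]
width: 0.0853
grasp_force: 0.0
t 10.05 [ 0.6415 -0.1411  0.0193] phi 105.3 w 0.0853 gf 0.0 F [-1. -0. -1.]
turn [ 0.    -0.     0.005] then shift [ 0.6 -3.9  0.3]
```

View pics/s3c.png

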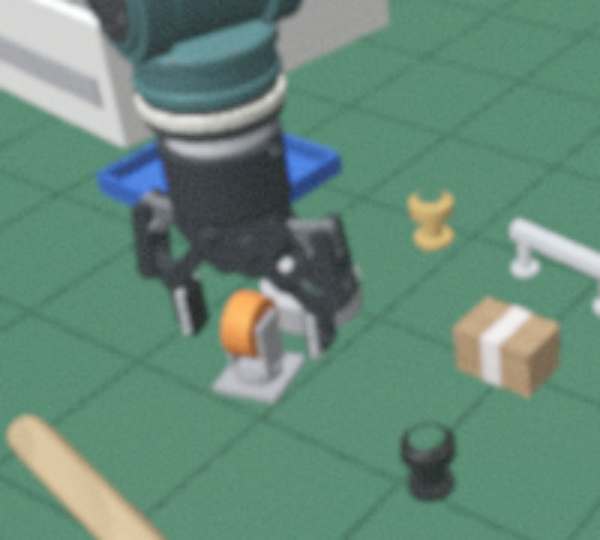

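```bash
python3 -m creep '[0,0,0,0,0,0,100, 0,0,0,0,0,0,100]'; python3 go.py .642 -.145 .019 105
```

```text
time: 10.35
position: [0.6419, -0.1416, 0.0199]
eef_rot: [[-0.965, -0.263, 0.001], [-0.263, 0.965, -0.0], [-0.001, -0.001, -1.0]]
force: [-0.6, 0.2, 0.9]
width: 0.0853
grasp_force: 0.0
t 10.35 [ 0.6419 -0.1416  0.0199] phi 105.2 w 0.0853 gf 0.0 F [-0.6  0.2  0.9]
turn [-0.001  0.001  0.004] then shift [ 0.8 -3.4  0.9]
```

The fingers are either side of the caster at crop (255,340). I'll trim y and close.

```bash
python3 -m creep '[0.5,-3.5,0.5,0,0,0.004,80, 0,0,0,0,0,0,60, 0,0,0,0,0,0,45, 0,0,0,0,0,0,35, 0,0,0,0,0,0,25, 0,0,0,0,0,0,15, 0,0,0,0,0,0,10, 0,0,0,0,0,0,10]' 50; python3 go.py
```

```text
time: 11.35
position: [0.6421, -0.1449, 0.0189]
eef_rot: [[-0.966, -0.259, 0.0], [-0.259, 0.966, -0.0], [-0.0, -0.0, -1.0]]
force: [0.0, -0.1, 4.7]
width: 0.0276
grasp_force: 49.9
t 11.35 [ 0.6421 -0.1449  0.0189] phi 105.0 w 0.0276 gf 49.9 F [ 0.  -0.1  4.7]
```

```bash
python3 -m creep '[0,0,-15,0,0,0,10, 0,0,-35,0,0,0,10, 0,0,-45,0,0,0.096,10, 0,0,-45,0,0,0,10, 0,0,0,0,0,0,10, 0,0,0,0,0,0,10]' 50; python3 go.py .5357 .321 .16 99.5 .5357 .321 .023 99.5
```

```text
time: 12.1
position: [0.6417, -0.1448, 0.1586]
eef_rot: [[-0.986, -0.165, -0.0], [-0.165, 0.986, 0.0], [0.0, 0.0, -1.0]]
force: [1.3, -0.6, -1.4]
width: 0.0274
grasp_force: 49.6
t 12.10 [ 0.6417 -0.1448  0.1586] phi 99.5 w 0.0274 gf 49.6 F [ 1.3 -0.6 -1.4]
turn [ 0. -0.  0.] then shift [ 27.7 476.9  -1.4]
turn [0. 0. 0.] then shift [  0.   0. 137.]
```

```bash
python3 -m creep '[1.7,22,0,0,0,0,10, 3,54,0,0,0,0,10, 3,54,0,0,0,0,10, 3,54,0,0,0,0,10, 3,54,0,0,0,0,10, 3,54,0,0,0,0,10, 3,54,0,0,0,0,10, 3,54,0,0,0,0,10, 3,54,0,0,0,0,10, 2,23,0,0,0,0,10]' 50; python3 -m creep '[0,0,0,0,0,0,10, 0,0,0,0,0,0,10, 0,0,0,0,0,0,10]'; python3 go.py .5357 .321 .16 99.5 .5357 .321 .023 99.5
```

```text
time: 13.35
position: [0.5335, 0.3237, 0.1578]
eef_rot: [[-0.986, -0.168, -0.002], [-0.168, 0.986, -0.0], [0.002, -0.0, -1.0]]
force: [-0.3, -1.0, -1.3]
width: 0.0275
grasp_force: 49.7
time: 13.72
position: [0.5361, 0.3198, 0.1587]
eef_rot: [[-0.986, -0.164, -0.0], [-0.164, 0.986, -0.0], [0.0, -0.0, -1.0]]
force: [-0.1, -0.5, -1.5]
width: 0.0274
grasp_force: 49.7
t 13.72 [0.5361 0.3198 0.1587] phi 99.4 w 0.0274 gf 49.7 F [-0.1 -0.5 -1.5]
turn [-0.    -0.    -0.001] then shift [ 0.2  1.3 -1.3]
turn [0. 0. 0.] then shift [  0.   0. 137.]
```

```bash
python3 -m creep '[0,1,20,0,0,0,10, 0,0,35,0,0,0,10, 0,0,35,0,0,0,10, 0,0,25,0,0,0,10, 0,0,12,0,0,0,10, 0,0,4,0,0,0,10, 0,0,2,0,0,0,10, 0,0,1,0,0,0,10, 0,0,0,0,0,0,10, 0,0,0,0,0,0,10]' 50; python3 go.py .5357 .321 .023 99.5
```

```text
time: 14.98
position: [0.5357, 0.322, 0.0251]
eef_rot: [[-0.986, -0.166, 0.0], [-0.166, 0.986, 0.0], [-0.0, 0.0, -1.0]]
force: [0.5, 0.3, -0.8]
width: 0.0273
grasp_force: 49.7
t 14.97 [0.5357 0.322  0.0251] phi 99.5 w 0.0273 gf 49.7 F [ 0.5  0.3 -0.8]
turn [0.    0.    0.001] then shift [ 0.2 -1.   2.1]
```

```bash
python3 -m creep '[0,-0.5,1,0,0,0,10, 0,0,0.5,0,0,0,10, 0,0,0.5,0,0,0,10, 0,0,0,0,0,0,10]' 50
```

```text
time: 15.48
position: [0.5357, 0.3214, 0.0229]
eef_rot: [[-0.986, -0.165, 0.0], [-0.165, 0.986, 0.0], [-0.0, -0.0, -1.0]]
force: [-1.8, -0.8, 1.5]
width: 0.0275
grasp_force: 50.0
```

```bash
python3 -m creep '[0,0,0,0,0,0,40, 0,0,0,0,0,0,50, 0,0,0,0,0,0,55, 0,0,-20,0,0,0,55, 0,0,-40,0,0,0,55, 0,0,-40,0,0,0,55, 0,0,-36,0,0,0,55]' 50;  python3 -m creep '[0,0,0,0,0,-0.158,55, 0,0,0,0,0,-0.158,55, 0,0,0,0,0,-0.158,55, 0,0,0,0,0,-0.158,55, 0,0,0,0,0,-0.158,55, 0,0,0,0,0,-0.158,55, 0,0,0,0,0,-0.158,55, 0,0,0,0,0,-0.158,55, 0,0,0,0,0,0,55]'; python3 go.py .448 -.0145 .12 172 .448 -.0145 .017 172; python3 - <<'E'
from h import *
p,d=snap("top","top3"); snap("scene","scene3"); cv2.imwrite("pics/t3c.png",cv2.resize(p[120:260,110:430,::-1],None,fx=2.5,fy=2.5))
E
```

```text
time: 16.35
position: [0.5357, 0.3214, 0.1603]
eef_rot: [[-0.986, -0.165, 0.001], [-0.165, 0.986, 0.0], [-0.001, 0.0, -1.0]]
force: [-0.1, 0.6, -0.2]
width: 0.0469
grasp_force: 0.0
time: 17.48
position: [0.5356, 0.3214, 0.1587]
eef_rot: [[-0.141, -0.99, -0.0], [-0.99, 0.141, -0.0], [0.0, 0.0, -1.0]]
force: [0.5, -0.5, -0.1]
width: 0.047
grasp_force: 0.0
t 17.48 [0.5356 0.3214 0.1587] phi 171.9 w 0.0470 gf 0.0 F [ 0.5 -0.5 -0.1]
turn [ 0.    -0.    -0.002] then shift [344.9  40.   38.7]
turn [0. 0. 0.] then shift [  0.   0. 103.]
```

```bash
python3 -m creep '[25,3,0,0,0,0,55, 50,6,0,0,0,0,55, 50,6,0,0,0,0,55, 50,6,5,0,0,0,55, 50,6,10,0,0,0,55, 50,6,10,0,0,0,55, 45,5,10,0,0,0,55, 25,2,4,0,0,0,55, 0,0,0,0,0,0,55, 0,0,0,0,0,0,55]'; python3 -m creep '[0,0,0,0,0,0,55, 0,0,0,0,0,0,55]'; python3 go.py .448 -.0145 .12 172 .448 -.0145 .017 172; python3 - <<'E'
from h import *
snap("scene","scene4");p,d=snap("top","top4"); cv2.imwrite("pics/t4c.png",cv2.resize(p[120:260,110:430,::-1],None,fx=2.5,fy=2.5))
E
```

```text
time: 18.82
position: [0.4479, -0.0143, 0.12]
eef_rot: [[-0.142, -0.99, 0.0], [-0.99, 0.142, 0.0], [-0.0, -0.0, -1.0]]
force: [-0.7, 0.4, 0.2]
width: 0.0469
grasp_force: 0.0
time: 19.08
position: [0.4479, -0.014, 0.1198]
eef_rot: [[-0.14, -0.99, 0.0], [-0.99, 0.14, -0.0], [0.0, -0.0, -1.0]]
force: [0.4, -0.1, -0.3]
width: 0.047
grasp_force: 0.0
t 19.07 [ 0.4479 -0.014   0.1198] phi 172.0 w 0.0470 gf 0.0 F [ 0.4 -0.1 -0.3]
turn [-0. -0. -0.] then shift [ 0.4 -0.2 -0.2]
turn [0. 0. 0.] then shift [  0.   0. 103.]
```

View pics/t4c.png

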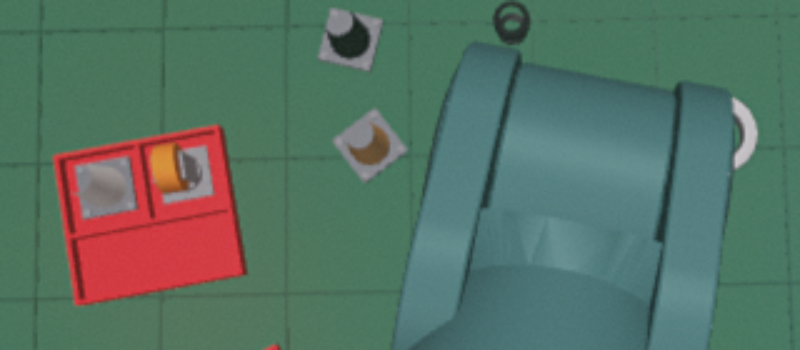

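The white leg and caster are in at crop (105,187) and (182,172), each alone and square in its pocket. Next I'll go down on the pull.

```bash
python3 -m creep '[0,0,25,0,0,0,55, 0,0,30,0,0,0,55, 0,0,25,0,0,0,55, 0,0,13,0,0,0,55, 0,0,10,0,0,0,55, 0,0,0,0,0,0,55, 0,0,0,0,0,0,55]'; python3 -m creep '[0,0,0,0,0,0,45, 0,0,0,0,0,0,35, 0,0,0,0,0,0,25, 0,0,0,0,0,0,15, 0,0,0,0,0,0,8, 0,0,0,0,0,0,0, 0,0,0,0,0,0,0, 0,0,0,0,0,0,0]' 50
```

```text
time: 20.05
position: [0.4481, -0.0146, 0.0173]
eef_rot: [[-0.14, -0.99, 0.001], [-0.99, 0.14, -0.0], [0.0, -0.001, -1.0]]
force: [-0.7, 0.3, 1.1]
width: 0.0467
grasp_force: 0.0
time: 21.05
position: [0.4478, -0.0146, 0.0168]
eef_rot: [[-0.14, -0.99, 0.0], [-0.99, 0.14, -0.0], [-0.0, -0.0, -1.0]]
force: [-1.0, 0.9, 3.8]
width: 0.0108
grasp_force: 49.3
```

```bash
python3 -m creep '[0,0,-15,0,0,0,0, 0,0,-35,0,0,0,0, 0,0,-40,0,0,-0.153,0, 0,0,-43,0,0,-0.153,0, 0,0,0,0,0,0,0, 0,0,0,0,0,0,0]' 50; python3 go.py .4635 .3464 .15 189.5 .4635 .3464 .021 189.5;  python3 - <<'E'
from h import *
p,d=snap("scene","s5"); cv2.imwrite("pics/s5c.png",cv2.resize(p[60:260,240:480,::-1],None,fx=2.5,fy=2.5))
E
```

```text
time: 21.8
position: [0.4473, -0.0145, 0.149]
eef_rot: [[0.163, -0.987, -0.001], [-0.987, -0.163, 0.0], [-0.0, 0.001, -1.0]]
force: [-0.8, 0.0, -1.3]
width: 0.0109
grasp_force: 48.9
t 21.80 [ 0.4473 -0.0145  0.149 ] phi -170.6 w 0.0109 gf 48.9 F [-0.8  0.  -1.3]
turn [ 0.001  0.    -0.002] then shift [-353.3  -75.5   -1. ]
turn [0. 0. 0.] then shift [  0.   0. 129.]
```

View pics/s5c.png

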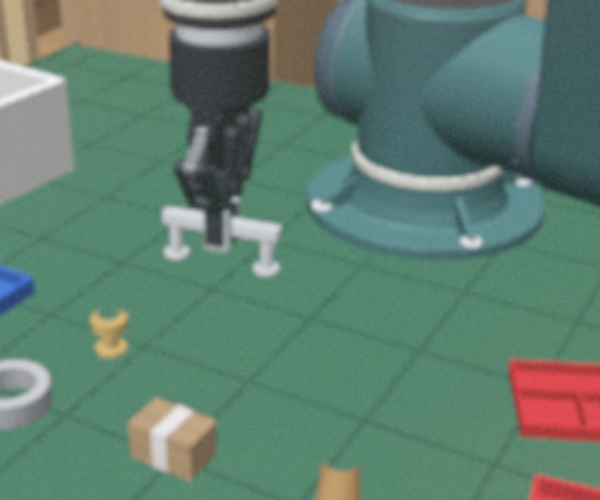

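The pull hangs level at crop (220,235), gripped at mid-bar. Carrying it to the long pocket.

```bash
python3 -m creep '[-20,-4,0,0,0,0,0, -45,-10,0,0,0,0,0, -50,-11,0,0,0,0,0, -50,-11,0,0,0,0,0, -50,-11,0,0,0,0,0, -50,-11,0,0,0,0,0, -45,-10,0,0,0,0,0, -30,-5,0,0,0,0,0, -13,-2.5,0,0,0,0,0, 0,0,0,0,0,0,0]' 50; python3 -m creep '[0,0,0,0,0,0,0, 0,0,0,0,0,0,0]'; python3 go.py .4635 .3464 .15 189.5 .4635 .3464 .021 189.5
```

```text
time: 23.1
position: [0.4637, 0.3459, 0.1488]
eef_rot: [[0.165, -0.986, -0.001], [-0.986, -0.165, -0.001], [0.001, 0.001, -1.0]]
force: [0.5, -0.3, -0.4]
width: 0.0109
grasp_force: 48.9
time: 23.35
position: [0.4642, 0.3451, 0.1498]
eef_rot: [[0.163, -0.987, -0.0], [-0.987, -0.163, -0.0], [0.0, 0.0, -1.0]]
force: [0.3, -0.3, -0.8]
width: 0.0113
grasp_force: 48.9
t 23.35 [0.4642 0.3451 0.1498] phi -170.6 w 0.0113 gf 48.9 F [ 0.3 -0.3 -0.8]
turn [ 0.    -0.    -0.002] then shift [-1.4  0.5 -0.2]
turn [0. 0. 0.] then shift [  0.   0. 129.]
```

```bash
python3 -m creep '[-1,0.5,20,0,0,0,0, 0,0,35,0,0,0,0, 0,0,35,0,0,0,0, 0,0,20,0,0,0,0, 0,0,10,0,0,0,0, 0,0,4,0,0,0,0, 0,0,2,0,0,0,0, 0,0,1,0,0,0,0, 0,0,0,0,0,0,0, 0,0,0,0,0,0,0]' 50
```

```text
time: 24.6
position: [0.4635, 0.347, 0.023]
eef_rot: [[0.165, -0.986, 0.0], [-0.986, -0.165, 0.0], [-0.0, -0.0, -1.0]]
force: [-0.5, -0.4, -0.8]
width: 0.011
grasp_force: 48.9
```

```bash
python3 -m creep '[0,0,0.5,0,0,0,0, 0,0,0.5,0,0,0,0, 0,0,0,0,0,0,0]' 50
```

```text
time: 24.98
position: [0.4634, 0.3469, 0.0217]
eef_rot: [[0.165, -0.986, -0.0], [-0.986, -0.165, -0.0], [0.0, 0.0, -1.0]]
force: [0.1, -0.2, -1.7]
width: 0.0108
grasp_force: 48.9
```

```bash
python3 -m creep '[0,0,0.5,0,0,0,0, 0,0,0.5,0,0,0,0, 0,0,0,0,0,0,0]' 50
```

```text
time: 25.35
position: [0.4635, 0.347, 0.0209]
eef_rot: [[0.165, -0.986, 0.0], [-0.986, -0.165, 0.0], [-0.0, -0.0, -1.0]]
force: [0.0, -0.0, 1.5]
width: 0.0111
grasp_force: 49.2
```

```bash
python3 -m creep '[0,0,0,0,0,0,15, 0,0,0,0,0,0,22, 0,0,0,0,0,0,25, 0,0,0,0,0,0,25, 0,0,-15,0,0,0,25, 0,0,-30,0,0,0,25, 0,0,-45,0,0,0,60, 0,0,-45,0,0,0,100]' 60; python3 -m creep '[0,0,0,0,0,0.155,100, 0,0,0,0,0,0.155,100, 0,0,0,0,0,0.155,100, 0,0,0,0,0,0.155,100, 0,0,0,0,0,0.155,100, 0,0,0,0,0,0.155,100, 0,0,0,0,0,0.155,100, 0,0,0,0,0,0,100]';  python3 go.py .5602 .1516 .15 127.3 .5602 .1516 .026 127.3
```

```text
time: 26.35
position: [0.4632, 0.3469, 0.1583]
eef_rot: [[0.165, -0.986, 0.001], [-0.986, -0.165, 0.0], [-0.0, -0.001, -1.0]]
force: [0.2, 0.7, 0.2]
width: 0.057
grasp_force: 0.0
time: 27.35
position: [0.4635, 0.347, 0.1567]
eef_rot: [[-0.795, -0.607, 0.001], [-0.607, 0.795, 0.0], [-0.001, -0.0, -1.0]]
force: [1.2, 0.1, 0.9]
width: 0.0856
grasp_force: 0.0
t 27.35 [0.4635 0.347  0.1567] phi 127.4 w 0.0856 gf 0.0 F [1.2 0.1 0.9]
turn [-0.     0.001  0.001] then shift [  41.5 -214.     6.7]
turn [0. 0. 0.] then shift [  0.   0. 124.]
```

```bash
python3 -m creep '[4,-20,0,0,0,0,100, 9,-46,1,0,0,0,100, 9,-48,1,0,0,0,100, 9,-48,1,0,0,0,100, 7,-36,1,0,0,0,100, 3.5,-16,2,0,0,0,100, 0,0,0,0,0,0,100, 0,0,0,0,0,0,100, 0,0,0,0,0,0,100]'; python3 go.py .5602 .1516 .15 127.3 .5602 .1516 .026 127.3; python3 - <<'E'
from h import *
snap("scene","scene6");p,d=snap("top","top6"); cv2.imwrite("pics/t6c.png",cv2.resize(p[120:260,110:430,::-1],None,fx=2.5,fy=2.5))
E
```

```text
time: 28.48
position: [0.5597, 0.1525, 0.1499]
eef_rot: [[-0.794, -0.607, 0.0], [-0.607, 0.794, 0.0], [-0.0, 0.0, -1.0]]
force: [-0.1, -0.2, 0.4]
width: 0.0853
grasp_force: 0.0
t 28.48 [0.5597 0.1525 0.1499] phi 127.4 w 0.0853 gf 0.0 F [-0.1 -0.2  0.4]
turn [0.    0.    0.002] then shift [ 0.2 -1.  -0.1]
turn [0. 0. 0.] then shift [  0.   0. 124.]
```

View pics/t6c.png

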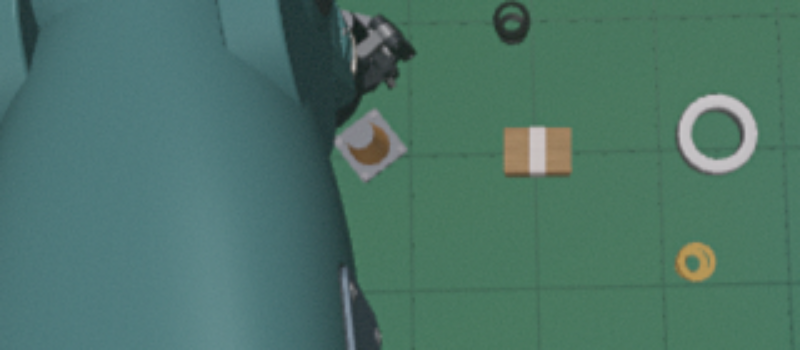

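```bash
python3 - <<'E'
from h import *
for n in("top","scene"):
    f,cx,cy,R,t,c=cal(n); K=np.array([[f,0,cx],[0,f,cy],[0,0,1]])
    P=np.array([[.5597,.1525,.15],[.56+.03,.1525-.04,.15],[.56-.03,.1525+.04,.15],[.5597,.1525,.2],[.56,.1516,0]])
    print(n,cv2.projectPoints(P,c["rvec"],c["tvec"],K,None)[0].reshape(-1,2).round())
p=np.load("scene6.npz")["p"]; cv2.imwrite("pics/s6c.png",cv2.resize(p[130:320,300:580,::-1],None,fx=2.8,fy=2.8))
E
```

```text
top [[247. 167.]
 [267. 151.]
 [226. 182.]
 [242. 162.]
 [258. 178.]]
scene [[379. 207.]
 [350. 209.]
 [408. 205.]
 [381. 181.]
 [374. 272.]]
```

View pics/s6c.png

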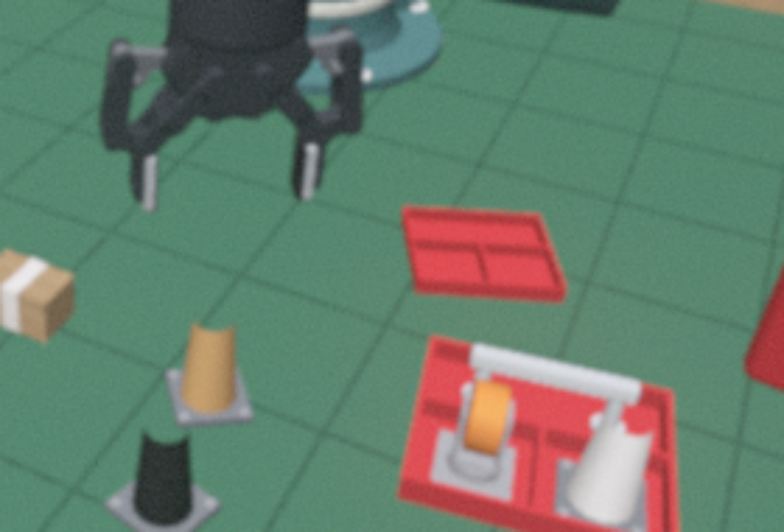

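The red tray now holds the caster, the white leg and the upright pull. The gripper's centre line projects to crop (221,215), directly above the wood leg at (208,395). Descending and gripping.

```bash
python3 -m creep '[0,-0.5,25,0,0,0,100, 0,0,35,0,0,0,100, 0,0,30,0,0,0,100, 0,0,22,0,0,0,100, 0,0,12,0,0,0,100, 0,0,0,0,0,0,100]'; python3 -m creep '[0,0,0,0,0,0,80, 0,0,0,0,0,0,60, 0,0,0,0,0,0,50, 0,0,0,0,0,0,40, 0,0,0,0,0,0,30, 0,0,0,0,0,0,20, 0,0,0,0,0,0,10, 0,0,0,0,0,0,10]' 60
```

```text
time: 29.32
position: [0.5601, 0.1514, 0.0255]
eef_rot: [[-0.795, -0.606, -0.001], [-0.606, 0.795, -0.0], [0.001, 0.0, -1.0]]
force: [0.2, -0.5, 0.6]
width: 0.0852
grasp_force: 0.0
time: 30.32
position: [0.5605, 0.1513, 0.0264]
eef_rot: [[-0.795, -0.606, 0.001], [-0.606, 0.795, 0.0], [-0.001, -0.0, -1.0]]
force: [-2.8, 0.4, 9.9]
width: 0.0305
grasp_force: 59.0
```

```bash
python3 -m creep '[0,0,-15,0,0,0,10, 0,0,-35,0,0,0,10, 0,0,-42,0,0,0,10, 0,0,-42,0,0,0.14,10, 0,0,0,0,0,0.14,10, 0,0,0,0,0,0.14,10, 0,0,0,0,0,0.14,10, 0,0,0,0,0,0.143,10, 0,0,0,0,0,0,10, 0,0,0,0,0,0,10]' 60; python3 go.py .4964 -.3167 .16 87 .4964 -.3167 .033 87; python3 - <<'E'
from h import *
p,d=snap("scene","s7")
# blue tray check from earlier unobstructed views
for n in("top","scene"):
    z=np.load(n+"0.npz"); hsv=cv2.cvtColor(z["p"],cv2.COLOR_RGB2HSV).astype(int); W=cloud(n,z["d"])
    m=(hsv[...,0]>100)&(hsv[...,0]<130)&(hsv[...,1]>100)&(z["d"]>0)&(W[...,2]>.013)&(W[...,2]<.028)&(abs(W[...,1]+.352)<.11)&(abs(W[...,0]-.465)<.1)
    print(n,cv2.minAreaRect((W[m][:,:2]*1000).astype(np.float32)))
E
```

```text
time: 31.58
position: [0.5605, 0.1512, 0.1602]
eef_rot: [[-0.999, 0.049, 0.0], [0.049, 0.999, -0.0], [-0.0, 0.0, -1.0]]
force: [-0.5, 0.1, -1.1]
width: 0.0303
grasp_force: 59.8
t 31.57 [0.5605 0.1512 0.1602] phi 87.2 w 0.0303 gf 59.8 F [-0.5  0.1 -1.1]
turn [0.    0.    0.004] then shift [ 3.950e+01 -4.706e+02  2.000e-01]
turn [0. 0. 0.] then shift [  0.   0. 127.]
top ((465.28802490234375, -351.04058837890625), (153.89707946777344, 138.37615966796875), 87.01822662353516)
scene ((465.7290954589844, -351.8457946777344), (157.5212860107422, 141.45697021484375), 87.12342834472656)
```

```bash
python3 -m creep '[1.5,-20,0,0,0,0.004,10, 4,-47,0,0,0,0,10, 4.5,-54,0,0,0,0,10, 4.5,-54,0,0,0,0,10, 4.5,-54,0,0,0,0,10, 4.5,-54,0,0,0,0,10, 4.5,-54,0,0,0,0,10, 4.5,-54,0,0,0,0,10, 4,-52,0,0,0,0,10, 2,-27,0,0,0,0,10]' 60; python3 -m creep '[0,0,0,0,0,0,10, 0,0,0,0,0,0,10, 0,0,0,0,0,0,10, 0,0,0,0,0,0,10]'; python3 go.py .4974 -.3161 .16 87 .4974 -.3161 .031 87
```

```text
time: 32.88
position: [0.4943, -0.3191, 0.1597]
eef_rot: [[-0.998, 0.057, -0.0], [0.057, 0.998, -0.0], [0.0, -0.0, -1.0]]
force: [-0.2, 0.5, -1.5]
width: 0.0303
grasp_force: 59.8
time: 33.38
position: [0.496, -0.3153, 0.1599]
eef_rot: [[-0.999, 0.055, 0.0], [0.055, 0.999, -0.0], [-0.0, -0.0, -1.0]]
force: [0.4, 0.3, -1.5]
width: 0.0305
grasp_force: 59.8
t 33.38 [ 0.496  -0.3153  0.1599] phi 86.9 w 0.0305 gf 59.8 F [ 0.4  0.3 -1.5]
turn [-0.     0.    -0.002] then shift [-1.5 -0.7 -0.1]
turn [0. 0. 0.] then shift [  0.   0. 129.]
```

```bash
python3 -m creep '[-1.5,-0.7,20,0,0,0,10, 0,0,35,0,0,0,10, 0,0,35,0,0,0,10, 0,0,20,0,0,0,10, 0,0,10,0,0,0,10, 0,0,4,0,0,0,10, 0,0,2,0,0,0,10, 0,0,1,0,0,0,10, 0,0,0,0,0,0,10, 0,0,0,0,0,0,10]' 60;python3 -m creep '[0,0,0.5,0,0,0,10, 0,0,0.5,0,0,0,10, 0,0,0,0,0,0,10]' 60
```

```text
time: 34.62
position: [0.4974, -0.3168, 0.033]
eef_rot: [[-0.998, 0.056, 0.0], [0.056, 0.998, -0.0], [-0.0, -0.0, -1.0]]
force: [0.7, -0.2, -1.0]
width: 0.0304
grasp_force: 59.8
time: 35.0
position: [0.4973, -0.3167, 0.0317]
eef_rot: [[-0.998, 0.056, -0.0], [0.056, 0.998, 0.0], [0.0, 0.0, -1.0]]
force: [-0.7, 0.3, -0.2]
width: 0.0302
grasp_force: 59.8
```

```bash
python3 -m creep '[0,0,0.5,0,0,0,10, 0,0,0.5,0,0,0,10, 0,0,0,0,0,0,10]' 60
```

```text
time: 35.38
position: [0.4973, -0.3167, 0.0307]
eef_rot: [[-0.998, 0.056, -0.0], [0.056, 0.998, 0.0], [0.0, 0.0, -1.0]]
force: [0.0, 0.2, -0.3]
width: 0.0303
grasp_force: 59.8
```

```bash
python3 -m creep '[0,0,0.5,0,0,0,10, 0,0,0.5,0,0,0,10, 0,0,0,0,0,0,10]' 60
```

```text
time: 35.75
position: [0.4974, -0.3168, 0.0304]
eef_rot: [[-0.998, 0.056, 0.0], [0.056, 0.998, -0.0], [-0.0, -0.0, -1.0]]
force: [-2.8, 1.3, 9.3]
width: 0.0303
grasp_force: 61.3
```

```bash
python3 -m creep '[0,0,0,0,0,0,40, 0,0,0,0,0,0,50, 0,0,0,0,0,0,50, 0,0,0,0,0,0,50, 0,0,-20,0,0,0,50, 0,0,-40,0,0,0,60, 0,0,-40,0,0,0,70, 0,0,-30,0,0,0,70, 0,0,0,0,0,0,70]' 40; python3 go.py .4446 -.139 .12 87 .4446 -.139 .012 87
```

```text
time: 36.88
position: [0.4982, -0.3174, 0.1619]
eef_rot: [[-0.998, 0.056, 0.003], [0.056, 0.998, -0.002], [-0.003, -0.002, -1.0]]
force: [1.0, -0.1, -0.7]
width: 0.0599
grasp_force: 0.0
t 36.88 [ 0.4982 -0.3174  0.1619] phi 86.8 w 0.0599 gf 0.0 F [ 1.  -0.1 -0.7]
turn [-0.002  0.003 -0.003] then shift [ 62.8 175.4  41.9]
turn [0. 0. 0.] then shift [  0.   0. 108.]
```

```bash
python3 -m creep '[8,22,0,0,0,-0.003,70, 14,40,5,0,0,0,70, 14,40,10,0,0,0,70, 14,40,12,0,0,0,70, 9,24,10,0,0,0,70, 4,9,3,0,0,0,70, 0,0,0,0,0,0,70, 0,0,0,0,0,0,70, 0,0,0,0,0,0,70]'; python3 go.py .4446 -.139 .12 87 .4446 -.139 .012 87; python3 - <<'E'
from h import *
p,d=snap("top","top8"); q,d=snap("scene","scene8"); a=cv2.resize(p[120:270,370:540,::-1],None,fx=2.3,fy=2.3); b=cv2.resize(q[80:260,150:350,::-1],None,fx=2,fy=2)
h=max(a.shape[0],b.shape[0]); o=np.zeros((h,a.shape[1]+b.shape[1],3),np.uint8); o[:a.shape[0],:a.shape[1]]=a; o[:b.shape[0],a.shape[1]:]=b; cv2.imwrite("pics/c8.png",o)
E
```

```text
time: 38.0
position: [0.4441, -0.1394, 0.1199]
eef_rot: [[-0.999, 0.054, 0.0], [0.054, 0.999, -0.0], [-0.0, -0.0, -1.0]]
force: [-0.5, 0.2, 0.2]
width: 0.0595
grasp_force: 0.0
t 38.00 [ 0.4441 -0.1394  0.1199] phi 86.9 w 0.0595 gf 0.0 F [-0.5  0.2  0.2]
turn [-0.     0.    -0.001] then shift [-0.5  0.5 -0.1]
turn [0. 0. 0.] then shift [  0.   0. 108.]
```

View pics/c8.png

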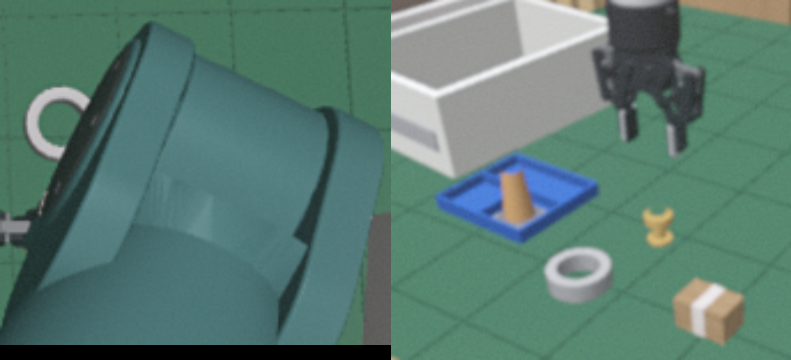

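The wood leg stands in the blue tray at panel (515,200), and the gripper is above the brass knob at (657,225). Taking the knob.

```bash
python3 -m creep '[-0.5,0.5,25,0,0,0,70, 0,0,35,0,0,0,70, 0,0,25,0,0,0,70, 0,0,15,0,0,0,70, 0,0,8,0,0,0,70, 0,0,0,0,0,0,70, 0,0,0,0,0,0,70]'; python3 -m creep '[0,0,0,0,0,0,60, 0,0,0,0,0,0,50, 0,0,0,0,0,0,44, 0,0,0,0,0,0,38, 0,0,0,0,0,0,32, 0,0,0,0,0,0,25, 0,0,0,0,0,0,20, 0,0,0,0,0,0,20]' 40
```

```text
time: 38.98
position: [0.4446, -0.1384, 0.0123]
eef_rot: [[-0.999, 0.053, 0.001], [0.053, 0.999, -0.0], [-0.001, -0.0, -1.0]]
force: [-0.1, 0.0, -0.4]
width: 0.0593
grasp_force: 0.0
time: 39.98
position: [0.4444, -0.1382, 0.0121]
eef_rot: [[-0.999, 0.053, 0.0], [0.053, 0.999, -0.0], [-0.0, -0.0, -1.0]]
force: [-1.5, 0.7, 6.4]
width: 0.0323
grasp_force: 39.0
```

```bash
python3 -m creep '[0,0,-15,0,0,0,20, 0,0,-35,0,0,0,20, 0,0,-45,0,0,0,20, 0,0,-45,0,0,0,20, 0,0,0,0,0,0,20, 0,0,0,0,0,0,20]' 40; python3 go.py .4293 -.3346 .15 87 .4293 -.3346 .016 87
```

```text
time: 40.72
position: [0.444, -0.138, 0.1511]
eef_rot: [[-0.999, 0.053, -0.001], [0.053, 0.999, 0.0], [0.001, 0.0, -1.0]]
force: [-0.1, 0.0, -0.7]
width: 0.0317
grasp_force: 39.8
t 40.73 [ 0.444  -0.138   0.1511] phi 87.0 w 0.0317 gf 39.8 F [-0.1  0.  -0.7]
turn [ 0.    -0.001 -0.   ] then shift [   4.3 -197.1    1.1]
turn [0. 0. 0.] then shift [  0.   0. 134.]
```

```bash
python3 -m creep '[0.5,-20,0,0,0,0,20, 1,-45,0,0,0,0,20, 1,-48,0,0,0,0,20, 1,-45,0,0,0,0,20, 0.5,-28,0,0,0,0,20, 0.3,-11,0,0,0,0,20, 0,0,0,0,0,0,20, 0,0,0,0,0,0,20, 0,0,0,0,0,0,20]' 40; python3 -m creep '[0,0,20,0,0,0,20, 0,0,35,0,0,0,20, 0,0,35,0,0,0,20, 0,0,22,0,0,0,20, 0,0,10,0,0,0,20, 0,0,5,0,0,0,20, 0,0,4,0,0,0,20, 0,0,0,0,0,0,20, 0,0,0,0,0,0,20]' 40; python3 go.py .4293 -.3346 .016 87
```

```text
time: 41.85
position: [0.4297, -0.3337, 0.1518]
eef_rot: [[-0.999, 0.052, 0.0], [0.052, 0.999, 0.0], [0.0, 0.0, -1.0]]
force: [-0.3, 0.2, -0.2]
width: 0.0322
grasp_force: 39.9
time: 42.98
position: [0.4297, -0.3349, 0.0212]
eef_rot: [[-0.999, 0.053, 0.0], [0.053, 0.999, -0.0], [-0.0, -0.0, -1.0]]
force: [-0.3, -0.5, -0.8]
width: 0.0322
grasp_force: 39.8
t 42.98 [ 0.4297 -0.3349  0.0212] phi 87.0 w 0.0322 gf 39.8 F [-0.3 -0.5 -0.8]
turn [-0.  0. -0.] then shift [0.4 0.2 5.2]
```

```bash
python3 -m creep '[0,0,2,0,0,0,20, 0,0,1,0,0,0,20, 0,0,1,0,0,0,20, 0,0,0.5,0,0,0,20, 0,0,0,0,0,0,20]' 40
```

```text
time: 43.6
position: [0.4295, -0.3346, 0.0162]
eef_rot: [[-0.999, 0.053, -0.0], [0.053, 0.999, 0.0], [0.0, 0.0, -1.0]]
force: [0.2, 0.3, -0.7]
width: 0.032
grasp_force: 39.8
```

```bash
python3 -m creep '[0,0,0.5,0,0,0,20, 0,0,0.5,0,0,0,20, 0,0,0,0,0,0,20]' 40
```

```text
time: 43.98
position: [0.4297, -0.3348, 0.0161]
eef_rot: [[-0.999, 0.053, 0.001], [0.053, 0.999, -0.001], [-0.001, -0.001, -1.0]]
force: [-2.8, 3.2, 13.6]
width: 0.0319
grasp_force: 40.9
```

Contact. I'll release, lift, move clear and look.

```bash
python3 -m creep '[0,0,0,0,0,0,45, 0,0,0,0,0,0,52, 0,0,0,0,0,0,55, 0,0,0,0,0,0,55, 0,0,-15,0,0,0,55, 0,0,-40,0,0,0,55, 0,0,-45,0,0,0,55, 0,0,-50,0,0,0,55]' 40; python3 -m creep '[0,30,-10,0,0,0,55, 0,50,-10,0,0,0,55, 0,50,0,0,0,0,55, 0,50,0,0,0,0,55, 0,50,0,0,0,0,55, 0,50,0,0,0,0,55, 0,30,0,0,0,0,55, 0,0,0,0,0,0,55, 0,0,0,0,0,0,55, 0,0,0,0,0,0,55]'; python3 - <<'E'
from h import *
p,d=snap("top","top9"); q,d=snap("scene","scene9"); o=np.hstack([cv2.resize(p[:,:,::-1],(800,500))[100:400]]); cv2.imwrite("pics/f1.png",np.vstack([cv2.resize(p[110:260,100:540,::-1],(790,270)),cv2.resize(q[140:340,150:570,::-1],(790,330))])[:600])
E
```

```text
time: 44.98
position: [0.4293, -0.3344, 0.1677]
eef_rot: [[-0.999, 0.053, 0.0], [0.053, 0.999, -0.0], [-0.0, -0.0, -1.0]]
force: [0.8, 0.0, -0.0]
width: 0.0469
grasp_force: 0.0
time: 46.22
position: [0.446, -0.0259, 0.1855]
eef_rot: [[-0.999, 0.054, 0.0], [0.054, 0.999, -0.0], [-0.0, -0.0, -1.0]]
force: [-0.6, -0.6, 0.2]
width: 0.0471
grasp_force: 0.0
```

View pics/f1.png

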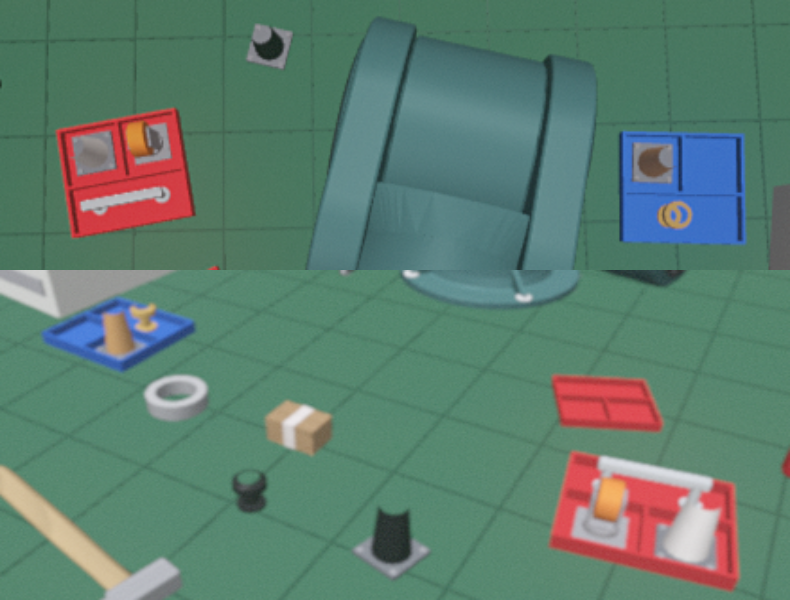

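The red tray holds the white leg (93,152), the caster (148,142) and the pull (125,200). The blue tray holds the wood leg (655,162) and the upright knob (676,214). The black leg and black knob haven't moved. Handing in.

```bash
python3 -c "
from bench import ctrl
print(ctrl.job_done())"
```

```text
the job is handed in; nothing more can be done
None
```

Both kits are made up and handed in at about 46 s: the white leg, caster and bar pull are in the large red tray, the wooden leg and brass knob are in the blue tray, and the black spares were not touched.

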